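# Pack the gap in a ring-setting fixture

## Task

The ring holder on the fixture is locked at an unknown distance from the fixed jaw. Try the steel packing plates from the tray in the gap until you find the one that just fits: pushed down to the floor of the gap, flat against the fixed jaw, and pressing the sprung pad back. Leave that plate standing there, with the other three standing upright in the tray, and leave the loupe and the brass block where they are.

Things in the scene. Friction and masses are not known exactly. Their poses are not given: they have to be found in the camera images.
- fixture: Work-holding fixture fixed to the bench: dark steel base 90 (x) x 160 (y) x 12 mm, origin at the centre of its underside. An aluminium fixed jaw stands near its -y end; across the gap, towards +y, an aluminium ring holder (brass ring with a stone on top, up to 79 mm over the bench) carries a steel sprung pad on its front. The holder is locked where it is and reaches 48 mm in y from the pad's face.
- seat (a point): Point at the foot of the fixed jaw's inner face, half-way along the jaw, on the floor of the gap (12 mm over the bench). x runs along the jaw, y points square out of its face towards the pad, z up. Jaw and pad are 46 mm long and 34 mm tall above this floor; the gap is open above and at both ends. The free gap, 5 to 21 mm, is measured nowhere: find it by trying plates.
- mouth (a point): Point on the fixture straight above the seat, level with the tops of jaw and pad (34 mm above the gap's floor). Lead-ins: the jaw's top 8 mm slopes back by 3 mm, the pad's top 14 mm by 6 mm, so a plate pushed down against the fixed jaw shoves the pad back. The right plate takes up to about 15 N to push down. Too thick: sticks 10 mm or more above the floor. Too thin: drops in, pad still free.
- pad (a joint): How far the sprung pad is pushed back, away from the fixed jaw (m): 0 free, 0.0056 against its stop; spring about 1.4 N at 0, 5.3 N at the stop. A plate just fits when it stands on the gap's floor, flat against the fixed jaw, and holds the pad back by 1 mm or more. Every gap has such a plate; some gaps have two, then either will do.
- tray: Shallow fixed wooden tray 110 x 190 x 14 mm, walls and floor 5 mm thick; origin at the centre of its underside, long side along y. The four plates stand in it on edge in a row along y, in any order, 44 mm apart, their width along the tray's x.
- plate10_mid (a point): Centre (half-way up) of the steel packing plate that is 10 mm thick: a plain upright block 36 mm wide (its x axis) x 10 mm thick (its y axis) x 80 mm tall (z), 225 g, a small dark hole near its top; it can be gripped across its 36 mm width, near its top.
- plate14_mid (a point): Centre (half-way up) of the steel packing plate that is 14 mm thick: a plain upright block 36 mm wide (its x axis) x 14 mm thick (its y axis) x 80 mm tall (z), 314 g, a small dark hole near its top; it can be gripped across its 36 mm width, near its top.
- plate18_mid (a point): Centre (half-way up) of the steel packing plate that is 18 mm thick: a plain upright block 36 mm wide (its x axis) x 18 mm thick (its y axis) x 80 mm tall (z), 404 g, a small dark hole near its top; it can be gripped across its 36 mm width, near its top.
- plate22_mid (a point): Centre (half-way up) of the steel packing plate that is 22 mm thick: a plain upright block 36 mm wide (its x axis) x 22 mm thick (its y axis) x 80 mm tall (z), 494 g, a small dark hole near its top; it can be gripped across its 36 mm width, near its top.
- loupe: Bystander: black ring-shaped loupe, 28 mm across, 22 mm tall, between the tray and the fixture; origin under its centre. Do not disturb.
- doming_block: Bystander: brass block 40 x 40 x 30 mm, between the tray and the fixture; origin under its centre. Do not disturb.

How it is judged:
By the outcome, as a careful person would: the job done as asked, in the order asked, and still so for the second after the job is handed in, with the robot touching nothing.
It also fails if it takes over 72 s, if anything falls off the work surface, if the arm or the gripper's body presses on something with over 40 N, if the wrist force passes 120 N, or if a joint passes its speed limit or range.

## Robot

A 6-joint arm with a two-finger parallel gripper is mounted at the origin on the work surface. World frame = base frame: x ahead of the robot, y to its left, z up, the work surface at z = 0. Lengths are in m, angles in rad, forces in N, time in s.
With the tool pointing down it reaches from about 0.35 to 0.775 m from the base axis. Payload 7.3 kg.
Tool frame: the origin (TCP) lies at the centre of the arm's flange, where the gripper is bolted on; the fingertips stand 178 mm ahead of it and the grasp point (between the pads) lies 159 mm ahead of it; z points along the fingers, y is the line along which they close (so a half turn about z gives the same grasp; the last joint's range is limited). The gripper opens to 92 mm and grips with 3 to 60 N. Pads are 19 mm wide; open, the fingers measure 130 mm over their backs; the gripper's body (75 mm by 190 mm) begins 47 mm behind the grasp point.
Start: joints at [-1.257, 0.342, 1.524, -0, 1.275, -0.146], TCP at [0.233, -0.47, 0.405] pointing down, gripper open.
Joint ranges: [-2.53, 2.53], [-0.77, 2.02], [0.04, 2.7], [-1, 4.14], [0.28, 2.66], [-3.11, 3.11]. Speed limits (rad/s): [2.57, 2.57, 3.14, 3.14, 3.14, 3.14].

## Interface

Orientations are given as [roll, pitch, yaw] about the fixed x, y, z axes, in that order (R = Rz(yaw) Ry(pitch) Rx(roll)).
In Python, from cell import telemetry, vision, ticket gives the robot as it stands.
- The arm moves only by the shell command python3 -m crank 'ROWS' [FORCE]. ROWS is JSON, a list of rows, each a list of 5 numbers: the gripper command: -1 is shut, 1 is fully open, values between are in proportion, then the shift along the tool's x, y, z in mm, then the turn about the tool's z in rad. In form: [[fingers, dx, dy, dz, roll], ...]. A call has 1 to 12 rows; each row is the pose to reach, as a shift and turn from the pose commanded when the call began, along the tool's axes at that moment; what a row does not reach only later rows make up. A row lasts 1/12 s, in which the tool goes at most 41.7 mm and 7.16 degrees, less where a joint would pass 70% of its speed; a pose out of reach is approached as far as the arm can. A call with a gripper value outside its range is refused whole. The fingers move at their own pace and stop on an object; FORCE is the grip in N (left out, the last holds). Time passes only in rows, so rows that repeat a pose let the fingers close. It gives the time, the measured TCP pose, the force, the opening and the grip force at its end, in the units of the state.
- telemetry.observe(): the state, without advancing time (a new reading comes with each control period).
- vision.read_camera(name): name is "scene" or "top" or "wrist"; returns (picture, depth): 384x512x3 uint8, red, green, blue; 384x512 float32, m along the optical axis (not along the pixel's ray), 0 where there is no reading.
- vision.get_calibration(name): a dict with "camera_matrix" (3x3 intrinsics, pixels), "dist" ([k1, k2, p1, p2, k3] as OpenCV has them; the pictures are not rectified), "rvec" (rotation vector, rad) and "tvec" (3), from world to camera coordinates, as OpenCV has them. Camera axes: x right, y down, z forward; pixel columns grow to the right and rows downward; lengths in m; the calibration is good to about 2 mm. A picture is of the moment at which its call begins: read the wrist's pose just before it. get_calibration takes no time and is no camera call; for the wrist camera it gives the pose at the moment of the call.
- ticket.hand_in(): hands the job in; it is judged then, once.
The state is a dict: "time": time; "qpos": joint angles; "qvel": joint speeds; "joint_efforts": joint torques, N m; "tool_pos": TCP position; "tool_rot": TCP orientation; "contact_force": force on the tool from outside, world axes, zero at the start; "torque": the same for the moment, N m; "opening": finger opening in m; "grip_force": force on a finger pad.
Only numpy, scipy, OpenCV 4.12 (cv2) and the standard library are available. Lean on these libraries where they do the work, as an engineer would, in place of code of your own. Each camera call takes 0.05 s, during which the arm holds its last target. There are 200 camera calls.

## Working session

There is one attempt and no reset: what is moved stays moved. The work goes in short steps, Python scripts to look and compute and a shell command to move; the robot and the scene stay as the last step left them, time stands still between calls to the robot, and variables do not carry over. Pictures are saved under pics/ and viewed, at most 10 in all, crops included, and the job is handed in when it is done.

```bash
mkdir -p pics; cat > h.py <<'E'
import numpy as np, cv2
from cell import telemetry, vision, ticket
def cam(n):
    c=vision.get_calibration(n); im,d=vision.read_camera(n)
    return im,d,c
def cloud(d,c):
    K=np.array(c["camera_matrix"],float);D=np.array(c["dist"],float)
    h,w=d.shape;u,v=np.meshgrid(np.arange(w),np.arange(h))
    p=cv2.undistortPoints(np.stack([u,v],-1).reshape(-1,1,2).astype(np.float64),K,D).reshape(h,w,2)
    P=np.dstack([p*d[...,None],d]);R=cv2.Rodrigues(np.array(c["rvec"],float))[0];t=np.array(c["tvec"],float).ravel()
    W=(P-t)@R
    W[d<=0]=np.nan
    return W
def save(n,im): cv2.imwrite("pics/%s.png"%n,im[...,::-1])
E
python3 - <<'E'
from h import *
s=telemetry.observe();print(s)
out=[]
for n in["scene","top"]:
    im,d,c=cam(n);np.savez("/tmp/%s.npz"%n,im=im,W=cloud(d,c));save(n,im);print(n,c["tvec"],np.mean(d>0))
E
```

```text
{'time': 0.0, 'qpos': array([-1.25702813e+00,  3.42713615e-01,  1.52503778e+00, -4.54712637e-06,
        1.27540898e+00, -1.45978326e-01]), 'qvel': array([-0.0008064 , -0.00106908,  0.00144011, -0.00051172, -0.00044531,
       -0.00044336]), 'joint_efforts': array([ 1.27303123e-03, -4.31237090e+01, -2.44217956e+01,  7.18262047e-02,
        5.59492351e-02, -1.44049159e-04]), 'tool_pos': array([ 0.232938  , -0.47033297,  0.40404224]), 'tool_rot': array([-3.14004097e+00, -2.23739775e-04,  4.59747680e-01]), 'contact_force': array([ 0.16327392, -0.45801973,  0.20057691]), 'torque': array([ 0.02337794, -0.02059169, -0.0136227 ]), 'grip_force': 0.0, 'opening': 0.09154703021521488}
scene [-0.04178693 -0.30510218  1.16956418] 0.9958241780598959
top [0.0395373  0.54528785 1.05986114] 0.9958750406901041
```

View pics/top.png

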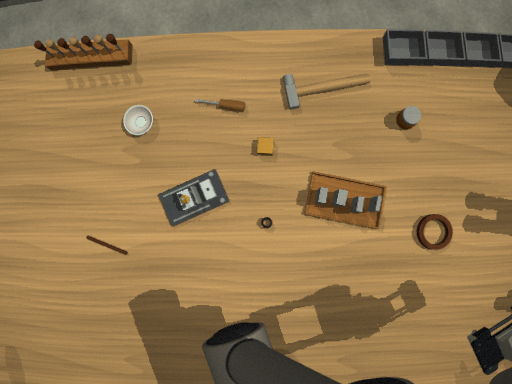

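View pics/scene.png

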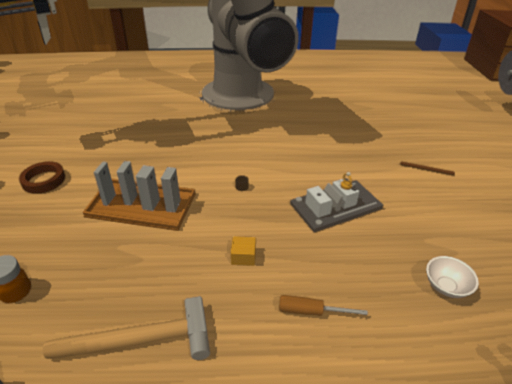

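The top view shows the fixture at about (194,197), with its fixed jaw at about (208,188) and the ring at (185,200). The tray is at (345,200) with four plates, the loupe at (265,223) and the block at (265,146). Next I'll measure them from depth.

```bash
python3 - <<'E'
from h import *
z=np.load("/tmp/top.npz");W=z["W"];im=z["im"]
def comps(box,lo,hi,amin=15):
    x0,x1,y0,y1=box;m=np.zeros(W.shape[:2],np.uint8)
    s=W[y0:y1,x0:x1];m[y0:y1,x0:x1]=((s[...,2]>lo)&(s[...,2]<hi))
    n,l,st,ce=cv2.connectedComponentsWithStats(m,connectivity=4)
    for i in range(1,n):
        if st[i,4]<amin: continue
        P=W[l==i];r=cv2.minAreaRect((P[:,:2]*1000).astype(np.float32))
        print(st[i,4],ce[i].round(1),"z",np.median(P[:,2]).round(4),"rect mm",np.round(r[0],1),np.round(r[1],1),round(r[2],1))
print("plates");comps((295,395,165,235),.075,.1)
print("tray");comps((295,395,165,235),.008,.1,100)
print("fixture");comps((150,240,160,235),.008,.1,100)
print("fix tops");comps((150,240,160,235),.038,.1)
print("loupe/block");comps((245,285,130,160),.02,.1);comps((245,285,205,235),.012,.1)
print("bench z",np.nanmedian(W[100:130,180:250,2]))
E
```

```text
plates
126 [322.4 194.8] z 0.0865 rect mm [ 516.  -127.6] [18.3 36.4] 77.2
160 [341.4 197.2] z 0.0859 rect mm [ 509.3 -172.6] [23.  36.1] 75.7
94 [359.5 203.7] z 0.0862 rect mm [ 492.8 -214.1] [13.9 35.9] 80.4
84 [377.9 203.5] z 0.0852 rect mm [ 493.  -258.5] [11.1 36.2] 77.0
tray
744 [353.2 200.6] z 0.0153 rect mm [ 505.9 -193.5] [192.4 110.8] 77.5
190 [321.2 195.3] z 0.0848 rect mm [ 518.9 -133.5] [30.3 45.8] 75.9
235 [339.5 197.8] z 0.0847 rect mm [ 513.3 -172.4] [25.2 48.3] 82.1
183 [357.1 204.3] z 0.0796 rect mm [ 493.4 -222.6] [31.1 43.1] 76.6
fixture
2240 [193.2 197.5] z 0.0147 rect mm [519.5 189.6] [ 90.7 162.1] 22.6
fix tops
215 [207.5 189.3] z 0.0474 rect mm [536.7 147.9] [46.1 28. ] 22.8
74 [195.6 194.8] z 0.0452 rect mm [524.7 177.2] [46.1  9.9] 23.5
246 [185.4 199.3] z 0.0491 rect mm [513.5 203.1] [46.1 30.8] 22.7
loupe/block
264 [264.5 145.4] z 0.0316 rect mm [646.    6.4] [40.  41.4] 84.7
59 [265.8 222.3] z 0.0231 rect mm [454.9   6.4] [24.8 24.7] 89.1
bench z 0.0025219793266894894
```

```bash
cat >> h.py <<'E'
def go(x,y,z,yawdeg):
    "shift mm in tool axes and roll from the current pose to TCP target (m), yaw deg"
    s=telemetry.observe();p=np.array(s["tool_pos"]);yw=s["tool_rot"][2]
    d=(np.array([x,y,z])-p)*1000;c,sn=np.cos(yw),np.sin(yw)
    r=-(np.radians(yawdeg)-yw);r=(r+np.pi)%(2*np.pi)-np.pi
    print("dx %.1f dy %.1f dz %.1f roll %.3f"%(c*d[0]+sn*d[1],sn*d[0]-c*d[1],-d[2],r))
E
python3 -c "
from h import *
go(.4928,-.2141,.36,77.5)"
```

```text
dx 346.6 dy -114.3 dz 44.1 roll -0.893
```

```bash
python3 -m crank '[[1,173,-57,22,-0.45],[1,347,-114,44,-0.893],[1,347,-114,44,-0.893],[1,347,-114,44,-0.893],[1,347,-114,44,-0.893],[1,347,-114,44,-0.893],[1,347,-114,44,-0.893],[1,347,-114,44,-0.893],[1,347,-114,44,-0.893],[1,347,-114,44,-0.893],[1,347,-114,44,-0.893],[1,347,-114,44,-0.893]]' 60
python3 - <<'E'
from h import *
im,d,c=cam("wrist");W=cloud(d,c);np.savez("/tmp/wrist.npz",im=im,W=W);save("w1",im)
m=((W[...,2]>.078)&(W[...,2]<.095)).astype(np.uint8)
n,l,st,ce=cv2.connectedComponentsWithStats(m,connectivity=4)
for i in range(1,n):
    if st[i,4]<100: continue
    P=W[l==i];r=cv2.minAreaRect((P[:,:2]*1000).astype(np.float32))
    print(st[i],ce[i].round(1),np.median(P[:,2]).round(4),np.round(r[0],1),np.round(r[1],1),round(r[2],1))
E
```

```text
time: 1.1
tool_pos: [0.4931, -0.2144, 0.3604]
tool_rot: [-3.141, 0.0, 1.353]
contact_force: [-0.1, 0.4, -0.2]
opening: 0.0918
grip_force: 0.0
[ 234   64   50   26 1213] [258.6  76.9] 0.0858 [ 514.4 -129.8] [17.7 35.8] 79.0
[ 240  122   48   30 1339] [263.  136.2] 0.0858 [ 508.5 -173.8] [21.7 36.2] 75.7
[232 181  45  20 825] [254.2 190.6] 0.0857 [ 491.9 -215.8] [14.6 35.9] 79.0
[245 230  42  15 585] [265.4 237.4] 0.0855 [ 492.4 -258.9] [10.7 35.4] 77.2
```

View pics/w1.png

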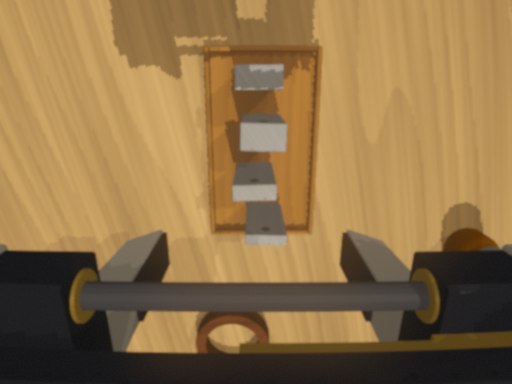

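The wrist view shows the four plates at rows 77, 136, 191 and 237, in the order 18, 22, 14, 10. Positions agree with the top camera, so I'll take the 14 mm plate first.

```bash
python3 -m crank '[[1,-1,-1,40,-0.02],[1,-1,-1,80,-0.02],[1,-1,-1,115,-0.02],[1,-1,-1,129,-0.02],[1,-1,-1,129,-0.02],[-1,-1,-1,129,-0.02],[-1,-1,-1,129,-0.02],[-1,-1,-1,129,-0.02],[-1,-1,-1,129,-0.02],[-1,-1,-1,129,-0.02],[-1,-1,-1,129,-0.02],[-1,-1,-1,129,-0.02]]' 60
python3 -c "
from h import *
go(.5285,.1672,.36,112.7)"
```

```text
time: 2.15
tool_pos: [0.4923, -0.2151, 0.2322]
tool_rot: [3.141, 0.0, 1.373]
contact_force: [0.5, -0.2, -0.3]
opening: 0.0495
grip_force: 0.0
dx 381.9 dy -39.6 dz -127.8 roll -0.594
```

```bash
python3 -m crank '[[-1,0,0,0,0],[-1,0,0,0,0],[-1,0,0,0,0],[-1,0,0,0,0],[-1,0,0,0,0],[-1,0,0,-20,0],[-1,0,0,-60,0],[-1,0,0,-100,0],[-1,0,0,-125,0],[-1,0,0,-125,0],[-1,0,0,-125,0]]' 60
python3 -c "
from h import *
go(.5285+.0384,.1672-.0923,.357,112.7)"
```

```text
time: 3.07
tool_pos: [0.4921, -0.215, 0.3573]
tool_rot: [3.14, 0.001, 1.373]
contact_force: [0.6, 0.5, -4.2]
opening: 0.0356
grip_force: 60.0
dx 299.0 dy 16.3 dz 0.3 roll -0.594
```

```bash
python3 -m crank '[[-1,30,2,0,-0.1],[-1,65,4,0,-0.2],[-1,105,6,0,-0.3],[-1,145,8,0,-0.4],[-1,185,10,0,-0.5],[-1,225,12,0,-0.594],[-1,260,14,0,-0.594],[-1,285,16,0,-0.594],[-1,299,16,0,-0.594],[-1,299,16,0,-0.594],[-1,299,16,0,-0.594],[-1,299,16,0,-0.594]]' 60
cat >fx.py <<'E'
from h import *
import sys
def comps(W,lo,hi,amin,box=(.46,.60,.12,.25)):
    m=((W[...,2]>lo)&(W[...,2]<hi)&(W[...,0]>box[0])&(W[...,0]<box[1])&(W[...,1]>box[2])&(W[...,1]<box[3])).astype(np.uint8)
    n,l,st,ce=cv2.connectedComponentsWithStats(m,connectivity=4)
    for i in range(1,n):
        if st[i,4]<amin: continue
        P=W[l==i];r=cv2.minAreaRect((P[:,:2]*1000).astype(np.float32))
        print(st[i],ce[i].round(1),np.median(P[:,2]).round(4),np.round(r[0],1),np.round(r[1],1),round(r[2],1))
if __name__=="__main__":
    im,d,c=cam("wrist");W=cloud(d,c);np.savez("/tmp/wrist.npz",im=im,W=W);save(sys.argv[1],im)
    comps(W,.0435,.055,40)
    print("sloped");comps(W,.036,.055,40)
    go(.5285,.1672,.357,112.7)
E
python3 fx.py w2
```

```text
time: 4.07
tool_pos: [0.5664, 0.0739, 0.3554]
tool_rot: [-3.139, -0.0, 1.966]
contact_force: [-0.4, -0.4, -3.9]
opening: 0.0358
grip_force: 60.0
[ 227    0   58   32 1550] [255.5  17.4] 0.0472 [513.6 198.8] [45.7 23.3] 22.5
[228  41  57   9 449] [255.5  44.5] 0.0466 [522.3 178.6] [45.7  6.1] 22.8
[ 229   71   56   34 1806] [256.2  87.9] 0.0469 [535.7 147.6] [46.3 26.9] 22.6
sloped
[ 227    0   58   34 1611] [255.5  18. ] 0.0472 [513.6 198.8] [45.7 23.4] 22.5
[228  41  57  14 725] [255.6  47. ] 0.0456 [522.9 177.1] [45.8  9.3] 22.6
[ 229   70   56   35 1909] [256.1  87. ] 0.0469 [535.5 148.1] [46.3 27.9] 22.7
dx 100.9 dy 0.9 dz -1.2 roll -0.002
```

View pics/w2.png

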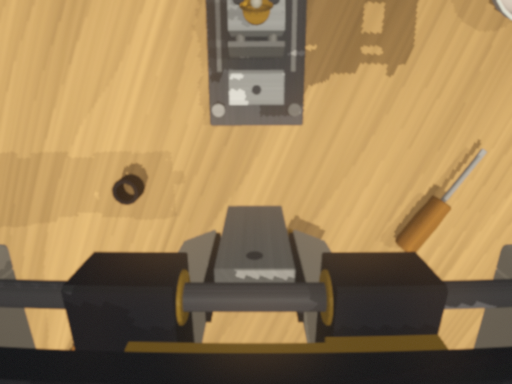

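The wrist view shows the jaw at (256,88), the pad strip at (255,45) and the plate held square. The gap comes out at roughly 11 mm, so 14 mm is a good first try.

```bash
python3 -c "
from h import *
go(.5277,.1678,.282,112.6)"; python3 -m crank '[[-1,35,0,0,0],[-1,70,0,0,0],[-1,95,0,0,0],[-1,102,0.5,0,0],[-1,102,0.5,0,0],[-1,102,0.5,0,0],[-1,102,0.5,35,0],[-1,102,0.5,65,0],[-1,102,0.5,75,0],[-1,102,0.5,75,0],[-1,102,0.5,75,0]]' 60;  python3 -c "
from h import *
go(.5277,.1678,.240,112.6)"
```

```text
dx 101.8 dy 0.4 dz 73.8 roll 0.000
time: 5.03
tool_pos: [0.5286, 0.1682, 0.2821]
tool_rot: [-3.141, 0.0, 1.965]
contact_force: [0.5, -0.5, -3.0]
opening: 0.0358
grip_force: 60.0
dx -0.1 dy -1.0 dz 42.1 roll 0.000
```

```bash
python3 -m crank '[[-1,0,-1,8,0],[-1,0,-1,14,0],[-1,0,-1,18,0],[-1,0,-1,20,0],[-1,0,-1,20,0]]' 60; python3 -m crank '[[-1,0,0,4,0],[-1,0,0,8,0],[-1,0,0,12,0],[-1,0,0,15,0],[-1,0,0,15,0],[-1,0,0,15,0]]' 60
```

```text
time: 5.45
tool_pos: [0.527, 0.1687, 0.2617]
tool_rot: [3.141, 0.001, 1.967]
contact_force: [0.5, -1.7, -2.3]
opening: 0.0357
grip_force: 60.0
time: 5.95
tool_pos: [0.5268, 0.1687, 0.2461]
tool_rot: [-3.14, -0.0, 1.967]
contact_force: [1.1, -3.3, -4.6]
opening: 0.0358
grip_force: 60.0
```

```bash
python3 -m crank '[[-1,0,0,3,0],[-1,0,0,5,0],[-1,0,0,7,0],[-1,0,0,8,0],[-1,0,0,8,0],[-1,0,0,8,0]]' 60
```

```text
time: 6.45
tool_pos: [0.5269, 0.1688, 0.2388]
tool_rot: [3.141, 0.0, 1.967]
contact_force: [1.5, -3.0, -0.3]
opening: 0.0356
grip_force: 60.0
```

```bash
python3 -m crank '[[-1,0,0,1,0],[-1,0,0,2,0],[-1,0,0,2,0],[-1,0,0,2,0]]' 60;python3 -m crank '[[-1,-0.7,0,0,0],[-1,-1.5,0,0,0],[-1,-1.5,0,0,0]]' 60
```

```text
time: 6.78
tool_pos: [0.5268, 0.1688, 0.2387]
tool_rot: [3.141, 0.001, 1.967]
contact_force: [-3.6, -4.4, 16.1]
opening: 0.0354
grip_force: 60.0
time: 7.03
tool_pos: [0.5271, 0.1682, 0.2387]
tool_rot: [3.141, -0.001, 1.966]
contact_force: [-5.1, 0.4, 16.1]
opening: 0.0356
grip_force: 60.0
```

```bash
python3 -m crank '[[-1,0.7,0,-2,0],[0.5,0.7,0,-2,0],[0.5,0.7,0,-2,0],[0.5,0.7,0,-2,0],[0.5,0.7,0,-2,0],[0.5,0.7,0,-2,0],[0.5,0,0,-40,0],[0.5,0,0,-80,0],[0.5,-35,0,-115,0],[0.5,-70,0,-120,0],[0.5,-100,0,-120,0],[0.5,-100,0,-120,0]]' 60
cat > chk.py <<'E'
from h import *
import sys
im,d,c=cam("wrist");W=cloud(d,c);save(sys.argv[1],im)
u=np.array([np.cos(np.radians(112.6)),np.sin(np.radians(112.6))]);v=np.array([u[1],-u[0]])
o=np.array([.5301,.161]);q=W[...,:2]-o;Y=q@u*1000;X=q@v*1000;Z=W[...,2]*1000
def rng(n,m): print(n,m.sum(),"Y",np.percentile(Y[m],[1,50,99]).round(1),"X",np.percentile(X[m],[1,99]).round(1),"Z",np.median(Z[m]).round(1))
R=(abs(X)<30)&(Y>-40)&(Y<70)
rng("plate top",R&(Z>84)&(Z<112)&(abs(Y)<40))
rng("pad/holder tops",R&(Z>43)&(Z<52)&(abs(X)>19)&(Y>3))
rng("pad top",R&(Z>43)&(Z<52)&(abs(X)>19)&(Y>3)&(Y<30))
rng("jaw top",R&(Z>43)&(Z<52)&(abs(X)<23)&(Y<3))
E
python3 chk.py w3
python3 - <<'E'
from h import *
im,d,c=cam("scene"); save("s2",cv2.resize(im[160:240,270:400],None,fx=5,fy=5,interpolation=cv2.INTER_CUBIC))
E
```

```text
time: 8.03
tool_pos: [0.5678, 0.0708, 0.3578]
tool_rot: [3.139, 0.003, 1.963]
contact_force: [0.2, 0.0, -0.2]
opening: 0.0688
grip_force: 0.0
plate top 1183 Y [-0.2  6.8 14.1] X [-18.4  16.7] Z 92.9
pad/holder tops 314 Y [19.1 37.2 48.6] X [-23.6  22.2] Z 46.8
pad top 66 Y [18.6 21.5 24. ] X [-23.3  22.3] Z 46.7
jaw top 1808 Y [-27.5 -14.4  -0.3] X [-22.4  22.2] Z 47.0
```

View pics/s2.png

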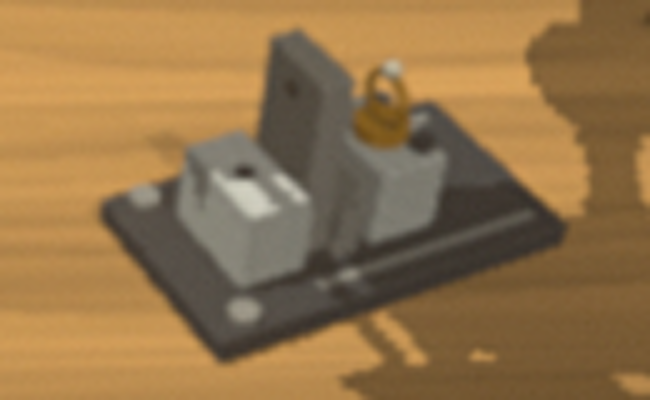

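View pics/w3.png

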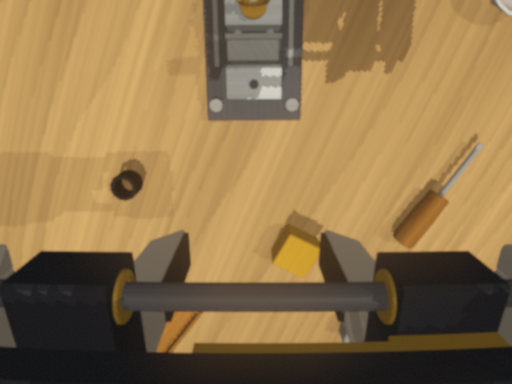

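The scene crop shows the plate upright against the jaw face at (305,140), with the pad up against it at (345,200). Depth puts the plate face at the jaw (Y −0.2 to 14.1 mm) and its top at floor + 80 mm. The pad sits about 2.3 mm further back than before, which agrees with the roughly 3 N side force I felt. One last check of the tray and bystanders.

```bash
python3 - <<'E'
from h import *
from fx import comps
im,d,c=cam("top");W=cloud(d,c)
comps(W,.075,.1,40,(.45,.56,-.30,-.08));comps(W,.02,.1,40,(.6,.7,-.04,.05));comps(W,.012,.1,40,(.42,.49,-.04,.05));comps(W,.085,.11,40)
E
python3 -c "
from cell import ticket
print(ticket.hand_in())"
```

```text
[318 187  10  17 128] [322.4 194.7] 0.0867 [ 515.7 -127.8] [18.7 35.8] 79.3
[336 189  12  17 157] [341.4 197.1] 0.0859 [ 509.5 -172.5] [22.6 36. ] 75.7
[374 196   8  16  84] [377.9 203.5] 0.0859 [ 493.  -258.4] [10.9 36.1] 76.3
[261 137  13  18 198] [266.5 145.4] 0.0313 [645.8   1.5] [30.1 41. ] 84.8
[261 217  11  11  59] [265.8 222.3] 0.0229 [454.9   6.4] [24.7 24.7] 88.9
[191 184  12  16 100] [196.4 191.8] 0.093 [527.9 167.5] [35.7 14.2] 23.1
the job is handed in; nothing more can be done
None
```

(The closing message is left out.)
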